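# Level the rolls and hold the warmer cover out

## Task

Level the heap of bread rolls in the steel pan so that every roll lies flat on the pan floor, none on another, with at least two rolls in the half of the pan near the sliding cover and at least two in the other half. Only then pull the spring-return cover by its bar handle out over the pan until its front edge is in line with the pair of marker clips on the rails, and finish while still holding it there: do not let go. Leave the tumbler, the bowl and the shaker where they are.

Things in the scene. Friction and masses are not known exactly. Their poses are not given: they have to be found in the camera images.
- warmer: Fixed bread warmer; origin on the counter under the pan's centre. Pan inside 200 (x) by 300 mm (y), floor 5 mm, rim 46 mm above the counter, wall 5 mm. Guide rails along y at x = +-122 mm, tops at 59 mm. Past the pan's +y end: base with the stowed cover, then a 91 mm high spring housing. The cover pulls out towards -y. y = 0 splits the pan: near the cover y > 0, other half y < 0.
- cover: Sliding aluminium cover, 226 (x) by 335 (y) by 4 mm, underside 50 mm above the counter (one layer of rolls fits under it). Axes as the warmer's; origin at the middle of its front (-y) edge, underside. Stowed: front edge at y = +185 mm of the warmer; pulls 300 mm towards -y. A spring draws it back: 3 N stowed, plus 0.25 N per 10 mm pulled; let go, it slides home.
- cover_edge (a point): Middle of the cover's front (-y) edge, on its top face; this is the edge to bring in line with the marker clips.
- cover_grip (a point): Centre of the cover's straight black bar handle: 100 mm long along x, 14 mm thick along y, 16 mm high, centre 22 mm behind the front edge and 86 mm above the counter. Free gap of 24 mm between bar and cover; posts 43 mm either side of the middle. Can be pinched from above across its thickness.
- mark (a point): Mid-point between the two fixed marker clips, 54 mm above the counter: upright black tabs 16 (x) by 8 (y) by 34 mm, tops 80 mm above the counter, one outside each guide rail (x = +-134 mm). Axes as the warmer's. The mark is the tabs' middle along y, 135 to 255 mm from the stowed front edge.
- roll1_mid (a point): One of five identical rigid round bread rolls, 52 mm across, 28 mm high, flat top and bottom, about 60 g; this point is its centre, half-way up: 19 mm above the counter when flat on the pan floor, 47 mm when on another roll. At the start three rolls lie on the floor of the half away from the cover and two lie on top of these.
- roll2_mid (a point): One of five identical rigid round bread rolls, 52 mm across, 28 mm high, flat top and bottom, about 60 g; this point is its centre, half-way up: 19 mm above the counter when flat on the pan floor, 47 mm when on another roll. At the start three rolls lie on the floor of the half away from the cover and two lie on top of these.
- roll3_mid (a point): One of five identical rigid round bread rolls, 52 mm across, 28 mm high, flat top and bottom, about 60 g; this point is its centre, half-way up: 19 mm above the counter when flat on the pan floor, 47 mm when on another roll. At the start three rolls lie on the floor of the half away from the cover and two lie on top of these.
- roll4_mid (a point): One of five identical rigid round bread rolls, 52 mm across, 28 mm high, flat top and bottom, about 60 g; this point is its centre, half-way up: 19 mm above the counter when flat on the pan floor, 47 mm when on another roll. At the start three rolls lie on the floor of the half away from the cover and two lie on top of these.
- roll5_mid (a point): One of five identical rigid round bread rolls, 52 mm across, 28 mm high, flat top and bottom, about 60 g; this point is its centre, half-way up: 19 mm above the counter when flat on the pan floor, 47 mm when on another roll. At the start three rolls lie on the floor of the half away from the cover and two lie on top of these.
- tumbler: Bystander: loose glass tumbler, 72 mm across, 90 mm high; origin at the centre of its underside.
- bowl: Bystander: loose white bowl, 120 mm across, 50 mm high; origin at the centre of its underside.
- shaker: Bystander: loose glass shaker with a steel cap, 48 mm across, 85 mm high; origin at the centre of its underside.
Things that resemble listed ones, but are neither listed nor needed, are in the scene too. Leave any purple or turquoise look-alike of the part that bears roll1_mid alone. Leave any yellow look-alike of the part that bears roll3_mid alone.

How it is judged:
On the way, in this order (a step that is already met when the one before it is completed fails the run):
1. all five rolls lie flat on the pan floor, at least two in each half, with the cover still stowed (z of roll1_mid in the frame of warmer between 0.012 and 0.026 m and x of roll1_mid in the frame of warmer between -0.105 and 0.105 m and y of roll1_mid in the frame of warmer between -0.155 and 0.155 m and z of roll2_mid in the frame of warmer between 0.012 and 0.026 m and x of roll2_mid in the frame of warmer between -0.105 and 0.105 m and y of roll2_mid in the frame of warmer between -0.155 and 0.155 m and z of roll3_mid in the frame of warmer between 0.012 and 0.026 m and x of roll3_mid in the frame of warmer between -0.105 and 0.105 m and y of roll3_mid in the frame of warmer between -0.155 and 0.155 m and z of roll4_mid in the frame of warmer between 0.012 and 0.026 m and x of roll4_mid in the frame of warmer between -0.105 and 0.105 m and y of roll4_mid in the frame of warmer between -0.155 and 0.155 m and z of roll5_mid in the frame of warmer between 0.012 and 0.026 m and x of roll5_mid in the frame of warmer between -0.105 and 0.105 m and y of roll5_mid in the frame of warmer between -0.155 and 0.155 m and (y of each of roll1_mid, roll2_mid in the frame of warmer above -0.005 m or y of each of roll1_mid, roll3_mid in the frame of warmer above -0.005 m or y of each of roll1_mid, roll4_mid in the frame of warmer above -0.005 m or y of each of roll1_mid, roll5_mid in the frame of warmer above -0.005 m or y of each of roll2_mid, roll3_mid in the frame of warmer above -0.005 m or y of each of roll2_mid, roll4_mid in the frame of warmer above -0.005 m or y of each of roll2_mid, roll5_mid in the frame of warmer above -0.005 m or y of each of roll3_mid, roll4_mid in the frame of warmer above -0.005 m or y of each of roll3_mid, roll5_mid in the frame of warmer above -0.005 m or y of each of roll4_mid, roll5_mid in the frame of warmer above -0.005 m) and (y of each of roll1_mid, roll2_mid in the frame of warmer below 0.005 m or y of each of roll1_mid, roll3_mid in the frame of warmer below 0.005 m or y of each of roll1_mid, roll4_mid in the frame of warmer below 0.005 m or y of each of roll1_mid, roll5_mid in the frame of warmer below 0.005 m or y of each of roll2_mid, roll3_mid in the frame of warmer below 0.005 m or y of each of roll2_mid, roll4_mid in the frame of warmer below 0.005 m or y of each of roll2_mid, roll5_mid in the frame of warmer below 0.005 m or y of each of roll3_mid, roll4_mid in the frame of warmer below 0.005 m or y of each of roll3_mid, roll5_mid in the frame of warmer below 0.005 m or y of each of roll4_mid, roll5_mid in the frame of warmer below 0.005 m) and distance of cover_edge from where it was at the start of the episode below 0.015 m), for 0.2 s.
2. the cover is pulled out by the gripper to the mark and kept there (y of cover_edge in the frame of mark between -0.008 and 0.008 m and contact force between the fingers and cover above 3 N), for 0.3 s.
At the end, for the whole second after the job is handed in: Cover front edge within 8 mm of the middle of the clips, at rest, fingers bearing on the cover with over 3 N; all five rolls flat on the pan floor, none on another, at least two centres in each half (5 mm leeway); tumbler, bowl and shaker within 30 mm of where they stood (all of step 2 and z of roll1_mid in the frame of warmer between 0.012 and 0.026 m and x of roll1_mid in the frame of warmer between -0.105 and 0.105 m and y of roll1_mid in the frame of warmer between -0.155 and 0.155 m and z of roll2_mid in the frame of warmer between 0.012 and 0.026 m and x of roll2_mid in the frame of warmer between -0.105 and 0.105 m and y of roll2_mid in the frame of warmer between -0.155 and 0.155 m and z of roll3_mid in the frame of warmer between 0.012 and 0.026 m and x of roll3_mid in the frame of warmer between -0.105 and 0.105 m and y of roll3_mid in the frame of warmer between -0.155 and 0.155 m and z of roll4_mid in the frame of warmer between 0.012 and 0.026 m and x of roll4_mid in the frame of warmer between -0.105 and 0.105 m and y of roll4_mid in the frame of warmer between -0.155 and 0.155 m and z of roll5_mid in the frame of warmer between 0.012 and 0.026 m and x of roll5_mid in the frame of warmer between -0.105 and 0.105 m and y of roll5_mid in the frame of warmer between -0.155 and 0.155 m and (y of each of roll1_mid, roll2_mid in the frame of warmer above -0.005 m or y of each of roll1_mid, roll3_mid in the frame of warmer above -0.005 m or y of each of roll1_mid, roll4_mid in the frame of warmer above -0.005 m or y of each of roll1_mid, roll5_mid in the frame of warmer above -0.005 m or y of each of roll2_mid, roll3_mid in the frame of warmer above -0.005 m or y of each of roll2_mid, roll4_mid in the frame of warmer above -0.005 m or y of each of roll2_mid, roll5_mid in the frame of warmer above -0.005 m or y of each of roll3_mid, roll4_mid in the frame of warmer above -0.005 m or y of each of roll3_mid, roll5_mid in the frame of warmer above -0.005 m or y of each of roll4_mid, roll5_mid in the frame of warmer above -0.005 m) and (y of each of roll1_mid, roll2_mid in the frame of warmer below 0.005 m or y of each of roll1_mid, roll3_mid in the frame of warmer below 0.005 m or y of each of roll1_mid, roll4_mid in the frame of warmer below 0.005 m or y of each of roll1_mid, roll5_mid in the frame of warmer below 0.005 m or y of each of roll2_mid, roll3_mid in the frame of warmer below 0.005 m or y of each of roll2_mid, roll4_mid in the frame of warmer below 0.005 m or y of each of roll2_mid, roll5_mid in the frame of warmer below 0.005 m or y of each of roll3_mid, roll4_mid in the frame of warmer below 0.005 m or y of each of roll3_mid, roll5_mid in the frame of warmer below 0.005 m or y of each of roll4_mid, roll5_mid in the frame of warmer below 0.005 m) and linear speed of cover below 0.01 m/s and distance of each of tumbler, bowl, shaker from where it was at the start of the episode below 0.03 m); the arm keeps its last pose, push and grip.
It fails at once if the tumbler is moved by more than 30 mm (distance of tumbler from where it was at the start of the episode above 0.03 m).
It fails at once if the bowl is moved by more than 30 mm (distance of bowl from where it was at the start of the episode above 0.03 m).
It fails at once if the shaker is moved by more than 30 mm (distance of shaker from where it was at the start of the episode above 0.03 m).
It also fails if it takes over 54 s, if anything falls off the work surface, if the arm or the gripper's body presses on something with over 40 N, if the wrist force passes 120 N, or if a joint passes its speed limit or range.

## Robot

A 6-joint arm with a two-finger parallel gripper is mounted at the origin on the work surface. World frame = base frame: x ahead of the robot, y to its left, z up, the work surface at z = 0. Lengths are in m, angles in rad, forces in N, time in s.
With the tool pointing down it reaches from about 0.425 to 0.925 m from the base axis. Payload 12.5 kg.
Tool frame: the origin (TCP) lies midway between the tips of the shut fingers; the grasp point (between the pads) lies 19 mm behind it; y points along the fingers, x is the direction in which the jaws open and shut, and the axes are right-handed (so a half turn about y gives the same grasp; the last joint's range is limited). The gripper opens to 85 mm and grips with 20 to 120 N. Pads are 22 mm wide; open, the fingers measure 114 mm over their backs; the gripper's body (76 mm by 85 mm) begins 54 mm behind the grasp point. The pads swing forward as they close: fully open they stand 13 mm farther back than shut.
Start: joints at [1.109, 0.491, 1.559, -0, 1.092, -0.106], TCP at [0.218, 0.586, 0.231] pointing down, gripper open.
Joint ranges: [-3.1, 3.1], [-0.84, 2.19], [0.05, 2.79], [-1.13, 4.28], [0.06, 2.93], [-2.69, 2.69]. Speed limits (rad/s): [2.22, 2.22, 2.79, 3.14, 3.14, 3.14].

## Interface

Orientations are given as a rotation vector (axis times angle).
In Python, from workcell import sensors, vision, ticket gives the robot as it stands.
- The arm moves only by the tool send_rows, never from a script. Its arguments are lists of equal length, an entry for each row: "xyz": the shift along the tool's x, y, z in mm, a list of three; "twist": the turn about the tool's y in rad; "jaw": the finger opening in mm, from 0 to 85.4. A call has 1 to 8 rows; each row is the pose to reach, as a shift and turn from the pose commanded when the call began, along the tool's axes at that moment; what a row does not reach only later rows make up. A row lasts 1/8 s, in which the tool goes at most 62.5 mm and 10.7 degrees, less where a joint would pass 70% of its speed; a pose out of reach is approached as far as the arm can. A call with a gripper value outside its range is refused whole. The fingers move at their own pace and stop on an object; "grip_force" is the grip in N (left out, the last holds). Time passes only in rows, so rows that repeat a pose let the fingers close. It gives the time, the measured TCP pose, the force and the opening at its end, in the units of the state.
- sensors.observe(): the state, without advancing time (a new reading comes with each control period).
- vision.camera(name): name is "scene" or "top"; returns the picture (480x640x3 uint8, blue, green, red); there is no depth.
- vision.get_calibration(name): a dict with "camera_matrix" (3x3 intrinsics, pixels), "k1" (the pictures are not rectified: a ray, as slopes to the right and down, at radius r is drawn at 1 + k1 r^2 times it, then the intrinsics apply), "pose" (4x4, takes a point from camera to world coordinates). Camera axes: x right, y down, z forward; pixel columns grow to the right and rows downward; lengths in m; the calibration is good to about 2 mm. A picture is of the moment at which its call begins. get_calibration takes no time and is no camera call.
- ticket.close_job(): hands the job in, once; it reports no verdict.
Trained networks look in the newest picture that a camera, given by its name, has taken for a name from the list of things; names that differ only in an ending like _2 or _b are one class to them, and where a whole thing is asked for, a point or a joint stands for the part that bears it (a point fixed in the world has none). Each returns a list of dicts, best first, with "p" (0 to 1); they miss things now and then, are a little off and sometimes report something else, mostly with a low value. They report only what shows in the picture. A call takes as long as a camera call. They do not tell look-alikes from the thing itself.
- vision.look_for(camera, query): "location" ([column, row] in pixels, amid what is visible of it).
- vision.spot_point(camera, query): "location" ([column, row] in pixels: a listed point, or the origin of a listed thing).
The state is a dict: "clock": time; "joint_pos": joint angles; "joint_velocities": joint speeds; "tau": joint torques, N m; "ee_pos": TCP position; "eef_rot": TCP orientation; "contact_force": force on the tool from outside, world axes, zero at the start; "ft_torque": the same for the moment, N m; "grip_width": finger opening in m.
Only numpy, scipy, OpenCV 4.12 (cv2) and the standard library are available. Lean on these libraries where they do the work, as an engineer would, in place of code of your own. Each camera call takes 0.05 s, during which the arm holds its last target.

## Working session

There is one attempt and no reset: what is moved stays moved. The work goes in short steps, Python scripts to look and compute and a tool call to move; the robot and the scene stay as the last step left them, time stands still between calls to the robot, and variables do not carry over. Pictures are saved under pics/ and viewed, and the job is handed in when it is done.

Besides the shell and the picture viewer there is one more tool, called after ">>>" as name([rows], argument=value, ...), one row to a line, values as JSON. send_rows: Moves the arm, as the interface text tells. Its arguments: {"type":"object","properties":{"xyz":{"type":"array"},"twist":{"type":"array"},"jaw":{"type":"array"},"grip_force":{"type":"number"}},"required":["xyz","twist","jaw"]}

```bash
mkdir -p pics; ls; cat > h.py <<'E'
import numpy as np, cv2, json
from workcell import sensors, vision, ticket
from scipy.spatial.transform import Rotation as R
def ray(cam,px):
    c=vision.get_calibration(cam);K=np.array(c["camera_matrix"]);k=c["k1"];T=np.array(c["pose"])
    u=np.array([(px[0]-K[0,2])/K[0,0],(px[1]-K[1,2])/K[1,1]]);s=u.copy()
    for _ in range(30): s=u/(1+k*(s@s))
    return T[:3,3],T[:3,:3]@np.array([s[0],s[1],1])
def at_z(cam,px,z):
    o,d=ray(cam,px);return o+d*(z-o[2])/d[2]
def proj(cam,p):
    c=vision.get_calibration(cam);K=np.array(c["camera_matrix"]);k=c["k1"];T=np.array(c["pose"])
    q=T[:3,:3].T@(np.array(p)-T[:3,3]);s=q[:2]/q[2];s=s*(1+k*(s@s));return np.array([K[0,0]*s[0]+K[0,2],K[1,1]*s[1]+K[1,2]])
E
python3 - <<'E'
from h import *
np.set_printoptions(precision=4,suppress=True)
print(sensors.observe())
for n in("scene","top"):
    cv2.imwrite(f"pics/{n}0.png",vision.camera(n)); c=vision.get_calibration(n);print(n,c)
for n in("top","scene"):
  for q in("warmer","cover","cover_edge","cover_grip","mark","roll1_mid","tumbler","bowl","shaker"):
    print(n,q,[(np.round(d["location"]).tolist(),round(d["p"],2)) for d in vision.spot_point(n,q)])
E
```

```text
pics
{'clock': 0.0, 'joint_pos': array([ 1.1095,  0.4916,  1.5595,  0.    ,  1.0917, -0.1056]), 'joint_velocities': array([ 0.001 ,  0.0009,  0.0005,  0.001 , -0.001 ,  0.0012]), 'tau': array([  0.0021, -61.845 , -26.1593,  -0.    ,   0.0041,  -0.0001]), 'ee_pos': array([0.2175, 0.5857, 0.2307]), 'eef_rot': array([-1.3573, -0.9425,  0.9442]), 'contact_force': array([-1.0671,  0.6792, -0.7093]), 'ft_torque': array([0.0143, 0.0276, 0.0032]), 'grip_width': 0.08568344408107487}
scene {'camera_matrix': array([[573.8141,   0.    , 313.1681],
       [  0.    , 573.8141, 238.5458],
       [  0.    ,   0.    ,   1.    ]]), 'k1': -0.16821158058616534, 'pose': array([[ 0.8118,  0.3477, -0.4691,  1.0856],
       [ 0.5836, -0.5086,  0.6331, -0.7269],
       [-0.0184, -0.7877, -0.6158,  0.6698],
       [ 0.    ,  0.    ,  0.    ,  1.    ]])}
top {'camera_matrix': array([[521.8729,   0.    , 313.7436],
       [  0.    , 521.8729, 240.1492],
       [  0.    ,   0.    ,   1.    ]]), 'k1': -0.09031822252243712, 'pose': array([[-0.01  , -0.9878,  0.1553,  0.4456],
       [-0.9992,  0.0161,  0.0378, -0.
[... 197 characters left out ...]
8.0], 0.8)]
top cover_grip [([188.0, 266.0], 0.9), ([321.0, 265.0], 0.38)]
top mark []
top roll1_mid [([407.0, 234.0], 0.73), ([409.0, 317.0], 0.59)]
top tumbler [([330.0, 165.0], 0.86)]
top bowl [([485.0, 290.0], 0.88)]
top shaker [([456.0, 224.0], 0.56)]
scene warmer [([297.0, 229.0], 0.56)]
scene cover [([357.0, 167.0], 0.97)]
scene cover_edge [([358.0, 170.0], 0.67), ([367.0, 146.0], 0.5)]
scene cover_grip [([372.0, 149.0], 0.78), ([134.0, 354.0], 0.24)]
scene mark [([266.0, 232.0], 0.4)]
scene roll1_mid [([247.0, 315.0], 0.92), ([263.0, 251.0], 0.7), ([179.0, 281.0], 0.69)]
scene tumbler []
scene bowl [([136.0, 355.0], 0.75)]
scene shaker [([220.0, 379.0], 0.88), ([266.0, 235.0], 0.39)]
```

View pics/top0.png

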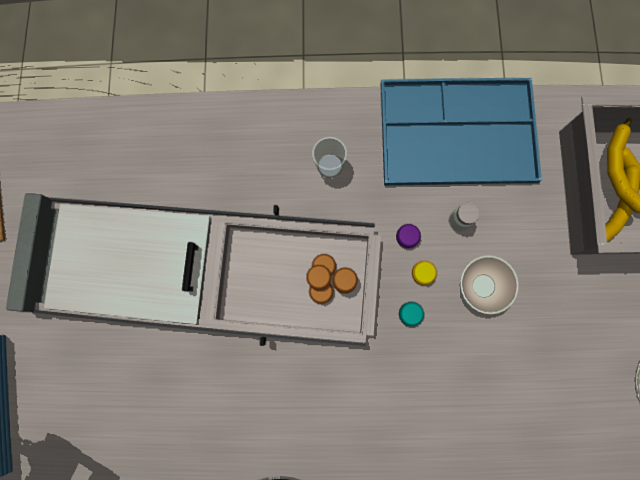

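View pics/scene0.png

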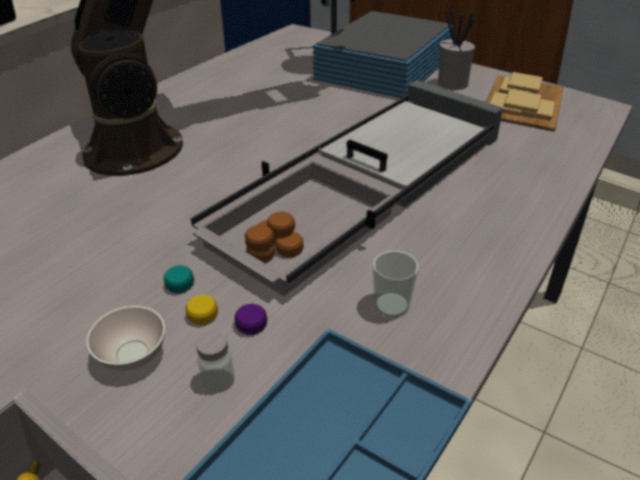

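```bash
python3 - <<'E'
import cv2
a=cv2.imread("pics/top0.png")[185:350,170:395];cv2.imwrite("pics/topz0.png",cv2.resize(a,None,fx=3.5,fy=3.5,interpolation=cv2.INTER_CUBIC))
a=cv2.imread("pics/scene0.png")[130:300,180:420];cv2.imwrite("pics/scenez0.png",cv2.resize(a,None,fx=3.3,fy=3.3,interpolation=cv2.INTER_CUBIC))
E
```

```text
(no output)
```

View pics/topz0.png

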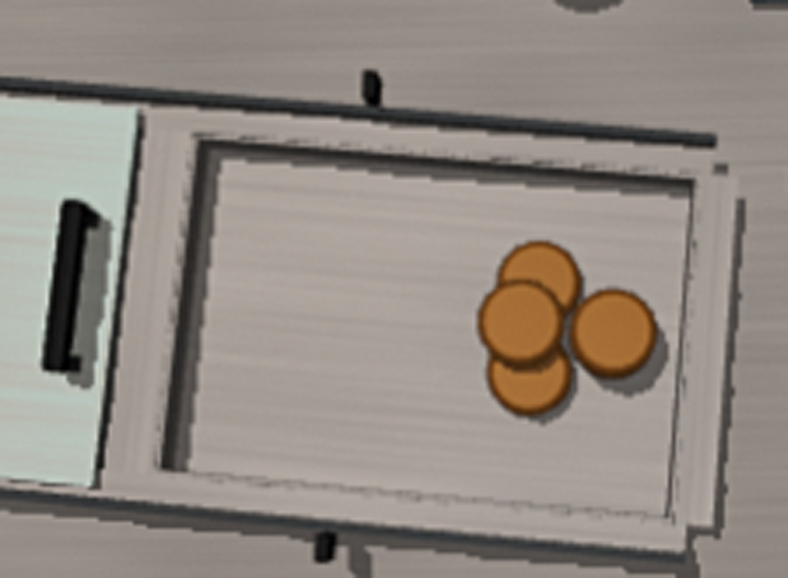

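View pics/scenez0.png

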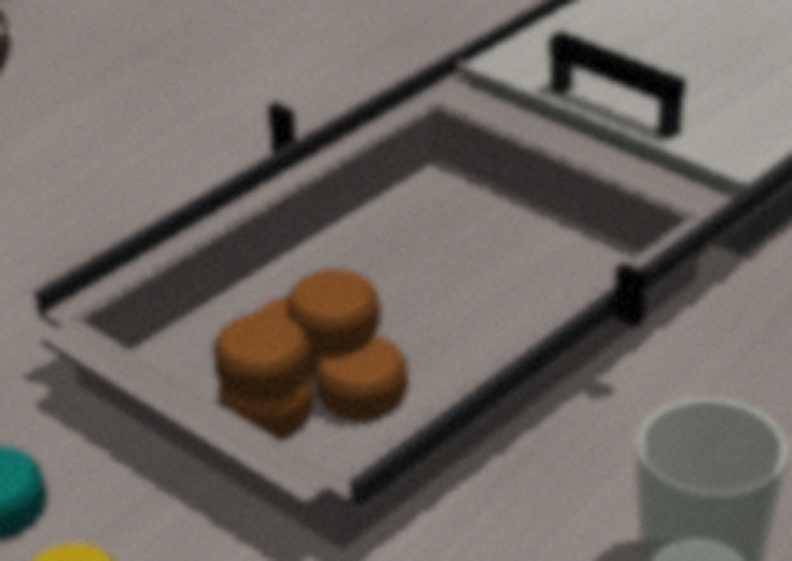

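```bash
cat > fit.py <<'E'
from h import *
from scipy.optimize import least_squares
np.set_printoptions(precision=4,suppress=True)
zt=lambda u,v:np.array([170+u/3.5,185+v/3.5]); zs=lambda u,v:np.array([180+u/3.3,130+v/3.3])
# half pixel resize offset ignored
D=[("top",zt(197,135),(.1,.15,.046)),("top",zt(693,182),(.1,-.15,.046)),("top",zt(160,468),(-.1,.15,.046)),("top",zt(668,517),(-.1,-.15,.046)),
("top",zt(142,112),(.113,.185,.054)),("top",zt(97,487),(-.113,.185,.054)),
("scene",zs(438,107),(-.1,.15,.046)),("scene",zs(690,217),(.1,.15,.046)),("scene",zs(90,320),(-.1,-.15,.046)),
("scene",zs(460,70),(-.113,.185,.05)),("scene",zs(745,190),(.113,.185,.05))]
def W(p,v): 
    c,s=np.cos(p[2]),np.sin(p[2]);return np.array([p[0]+c*v[0]-s*v[1],p[1]+s*v[0]+c*v[1],v[2]])
def res(p): return np.concatenate([proj(c,W(p,v))-px for c,px,v in D])
if __name__=="__main__":
    r=least_squares(res,[.35,-.1,0],loss="soft_l1");print(r.x.tolist(),r.cost);print(r.fun.reshape(-1,2))
    np.save("wp.npy",r.x);p=r.x
    def inv(q): 
        c,s=np.cos(p[2]),np.sin(p[2]);d=q[:2]-p[:2];return np.array([c*d[0]+s*d[1],-s*d[0]+c*d[1],q[2]])
    for n,z,x in(("up",.033,zt(540,283)),("mid",.061,zt(520,322)),("low",.033,zt(530,375)),("right",.061,zt(613,332))):
        q=at_z("top",x,z);print(n,q,inv(q))
    for n,z,x in(("left top",.061,zs(262,345)),("midtop",.061,zs(335,298)),("right low",.033,zs(362,362))):
        q=at_z("scene",x,z);print(n,q,inv(q))
    for n,z,x in(("clip far",.080,zt(372,76)),("clip near",.080,zt(324,540))):
        q=at_z("top",x,z);print(n,q,inv(q))
    for n,z,x in(("clip L",.080,zs(280,106)),("clip R",.080,zs(629,272))):
        q=at_z("scene",x,z);print(n,q,inv(q))
    for n,z,x in(("bar a",.094,zt(75,203)),("bar b",.094,zt(55,368))):
        q=at_z("top",x,z);print(n,q,inv(q))
    o=sensors.observe();print(o["ee_pos"],R.from_rotvec(o["eef_rot"]).as_matrix())
E
python3 fit.py
```

```text
[0.5380683381411024, -0.030115992478158403, -0.10132570442913885] 8.278694340579653
[[-0.2939 -0.1782]
 [ 0.5072 -1.7442]
 [-0.8214  0.0378]
 [ 0.0617 -0.1709]
 [-0.957  -1.7222]
 [-1.1864 -0.7061]
 [-0.4296 -0.4998]
 [-0.2151 -0.3489]
 [-3.3211 -0.6679]
 [-0.942   0.9377]
 [-1.1214  1.008 ]]
up [ 0.5614 -0.0967  0.033 ] [ 0.0299 -0.0639  0.033 ]
mid [ 0.5359 -0.0853  0.061 ] [ 0.0034 -0.0551  0.061 ]
low [ 0.5068 -0.0901  0.033 ] [-0.0251 -0.0628  0.033 ]
right [ 0.5294 -0.139   0.061 ] [ 0.0023 -0.1092  0.061 ]
left top [ 0.5377 -0.1448  0.061 ] [ 0.0113 -0.1141  0.061 ]
midtop [ 0.5437 -0.0899  0.061 ] [ 0.0116 -0.0589  0.061 ]
right low [ 0.5676 -0.0988  0.033 ] [ 0.0364 -0.0653  0.033 ]
clip far [ 0.6789 -0.0013  0.08  ] [0.1372 0.0429 0.08  ]
clip near [0.4127 0.0258 0.08  ] [-0.1304  0.0429  0.08  ]
clip L [0.4085 0.0285 0.08  ] [-0.1348  0.0452  0.08  ]
clip R [ 0.6765 -0.0021  0.08  ] [0.1349 0.0419 0.08  ]
bar a [0.6046 0.1687 0.094 ] [0.0461 0.2045 0.094 ]
bar b [0.51   0.1779 0.094 ] [-0.0489  0.2042  0.094 ]
[0.2177 0.5859 0.2313] [[ 0.3483  0.     -0.9374]
 [ 0.9374  0.0001  0.3483]
 [ 0.0001 -1.      0.    ]]
```

```bash
cat > go.py <<'E'
import sys
from fit import *
# usage: go.py wx wy(mm warmer) z(mm tcp) jawangle(deg rel. to warmer x)
p=np.load("wp.npy");o=sensors.observe();M=R.from_rotvec(o["eef_rot"]).as_matrix()
wx,wy,z,a=map(float,sys.argv[1:5])
t=W(p,(wx/1e3,wy/1e3,z/1e3));t[2]=z/1e3
ca=np.arctan2(M[1,0],M[0,0]);ta=np.radians(a)+p[2]
tw=-(((ta-ca)+np.pi)%(2*np.pi)-np.pi)
c,s=np.cos(p[2]),np.sin(p[2]);d=o["ee_pos"][:2]-p[:2]
print("t",o["clock"],"now warmer",np.round([(c*d[0]+s*d[1])*1e3,(-s*d[0]+c*d[1])*1e3,o["ee_pos"][2]*1e3],1),"rel ang",round(np.degrees(ca-p[2]),1),"F",o["contact_force"],"w",round(o["grip_width"],4),"q",o["joint_pos"])
print("xyz mm",np.round(M.T@(t-o["ee_pos"])*1e3,1),"twist",round(tw,3))
E
python3 go.py 6 -57 130 0
```

```text
t 1.0 now warmer [-381.   580.4  231.3] rel ang 75.4 F [ 0.6827 -0.4219 -0.0837] w 0.0857 q [ 1.1094  0.4909  1.5589  0.      1.0917 -0.1056]
xyz mm [-519.5  101.3 -535. ] twist 1.316
```

>>> send_rows([
  [-520,40,-535],
  [-520,40,-535],
  [-520,40,-535],
  [-520,40,-535],
  [-520,40,-535],
  [-520,40,-535],
  [-520,40,-535],
  [-520,40,-535],
], twist=[1.316,1.316,1.316,1.316,1.316,1.316,1.316,1.316], jaw=[85,85,85,85,85,85,85,85], grip_force=25)

```text
clock: 2.0
ee_pos: [0.4328, 0.1331, 0.2047]
eef_rot: [-1.569, 0.081, -0.082]
contact_force: [0.7, 0.1, 0.4]
grip_width: 0.0851
```

```bash
python3 go.py 6 -57 130 0
```

```text
t 2.0 now warmer [-121.2  151.7  204.7] rel ang -0.1 F [0.7328 0.0852 0.3652] w 0.0851 q [0.1522 0.2828 1.9967 0.0001 0.861  0.2558]
xyz mm [ 127.7   74.8 -208.4] twist -0.002
```

>>> send_rows([
  [128,30,-208],
  [128,30,-208],
  [128,75,-208],
  [128,75,-208],
  [128,75,-208],
  [128,75,-208],
  [128,75,-208],
], twist=[0,0,0,0,0,0,0], jaw=[85,85,85,85,85,85,85])

```text
clock: 2.88
ee_pos: [0.5383, -0.0837, 0.1303]
eef_rot: [-1.569, 0.078, -0.079]
contact_force: [0.7, -0.0, 0.5]
grip_width: 0.0849
```

```bash
python3 go.py 6 -57 40 0; python3 - <<'E'
from h import *
for n in("scene","top"):cv2.imwrite(f"pics/{n}1.png",vision.camera(n))
a=cv2.imread("pics/scene1.png")[130:330,150:420];cv2.imwrite("pics/scenez1.png",cv2.resize(a,None,fx=2.9,fy=2.9,interpolation=cv2.INTER_CUBIC))
E
```

```text
t 2.875 now warmer [  5.6 -53.3 130.3] rel ang 0.1 F [ 0.6843 -0.0159  0.4503] w 0.0849 q [-0.2757  0.5062  1.8627  0.0003  0.7718 -0.176 ]
xyz mm [ 0.3 90.3 -3.7] twist 0.002
```

View pics/scenez1.png

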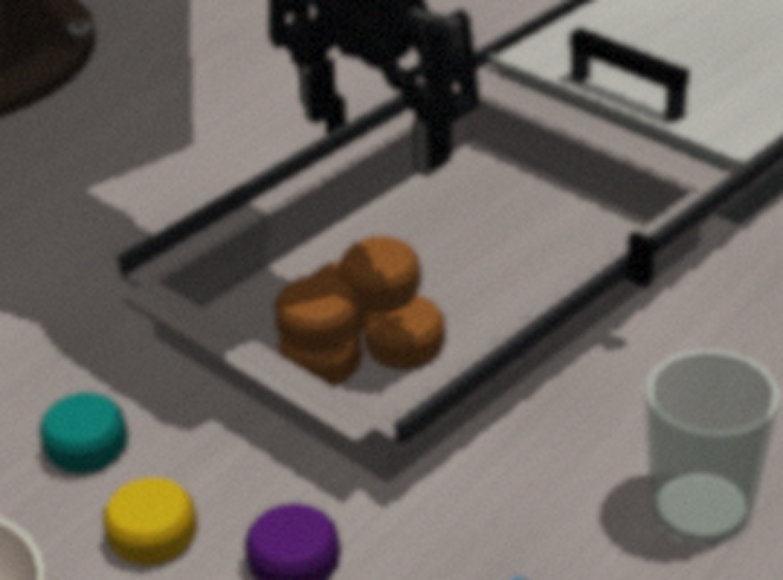

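>>> send_rows([
  [0,50,-3],
  [0,98,-3],
  [0,98,-3],
  [0,98,-3],
  [0,98,-3],
  [0,98,-3],
  [0,98,-3],
  [0,98,-3],
], twist=[0,0,0,0,0,0,0,0], jaw=[85,80,75,45,45,45,45,45], grip_force=25)

```text
clock: 3.98
ee_pos: [0.5391, -0.0878, 0.0337]
eef_rot: [-1.57, 0.077, -0.082]
contact_force: [-1.6, 2.8, 9.3]
grip_width: 0.0508
```

>>> send_rows([
  [0,-30,0],
  [0,-70,0],
  [0,-70,0],
], twist=[0,0,0], jaw=[45,45,45])

```text
clock: 4.35
ee_pos: [0.5396, -0.0882, 0.1053]
eef_rot: [-1.571, 0.074, -0.084]
contact_force: [0.3, 0.1, -0.5]
grip_width: 0.0508
```

```bash
python3 go.py 0 105 60 0; python3 - <<'E'
from h import *
for n in("scene","top"):cv2.imwrite(f"pics/{n}2.png",vision.camera(n))
a=cv2.imread("pics/scene2.png")[110:310,150:420];cv2.imwrite("pics/scenez2.png",cv2.resize(a,None,fx=2.9,fy=2.9,interpolation=cv2.INTER_CUBIC))
E
```

```text
t 4.35 now warmer [  7.4 -57.6 105.3] rel ang 0.0 F [ 0.3037  0.0642 -0.4972] w 0.0508 q [-0.2828  0.5439  1.8813  0.0001  0.7095 -0.1821]
xyz mm [ -7.7  45.1 162.7] twist 0.0
```

View pics/scenez2.png

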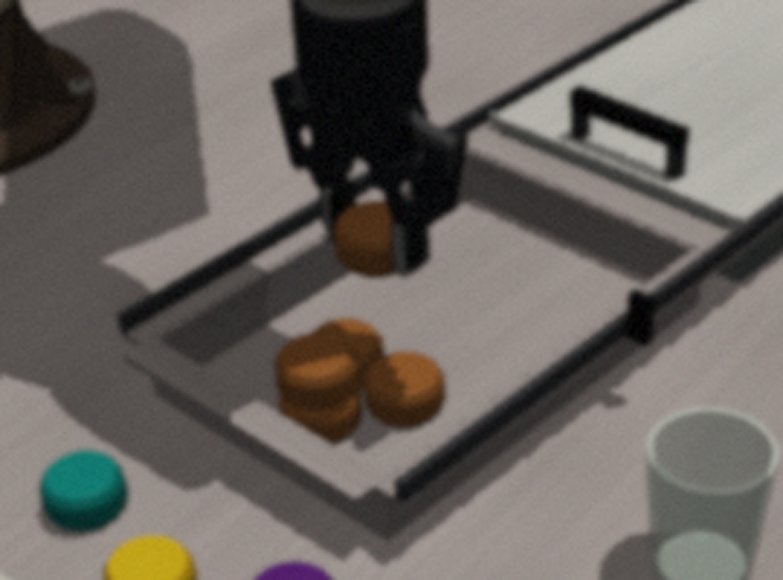

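>>> send_rows([
  [-8,0,60],
  [-8,0,120],
  [-8,20,162],
  [-8,50,162],
  [-8,80,162],
  [-8,96,162],
  [-8,96,162],
], twist=[0,0,0,0,0,0,0], jaw=[45,45,45,45,45,45,45])

```text
clock: 5.32
ee_pos: [0.546, 0.074, 0.0044]
eef_rot: [-1.569, 0.081, -0.078]
contact_force: [-0.0, 0.2, -0.6]
grip_width: 0.0506
```

```bash
python3 go.py 0 105 9 0; python3 - <<'E'
from h import *
for n in("scene","top"):cv2.imwrite(f"pics/{n}3.png",vision.camera(n))
a=cv2.imread("pics/scene3.png")[50:310,150:500];cv2.imwrite("pics/scenez3.png",cv2.resize(a,None,fx=2.2,fy=2.2,interpolation=cv2.INTER_CUBIC))
E
```

```text
t 5.325 now warmer [ -2.7 104.4   4.4] rel ang 0.0 F [-0.009   0.187  -0.6073] w 0.0506 q [0.0148 0.7157 1.9172 0.0001 0.5109 0.1159]
xyz mm [ 2.7 -4.6  0.6] twist 0.0
```

View pics/scenez3.png

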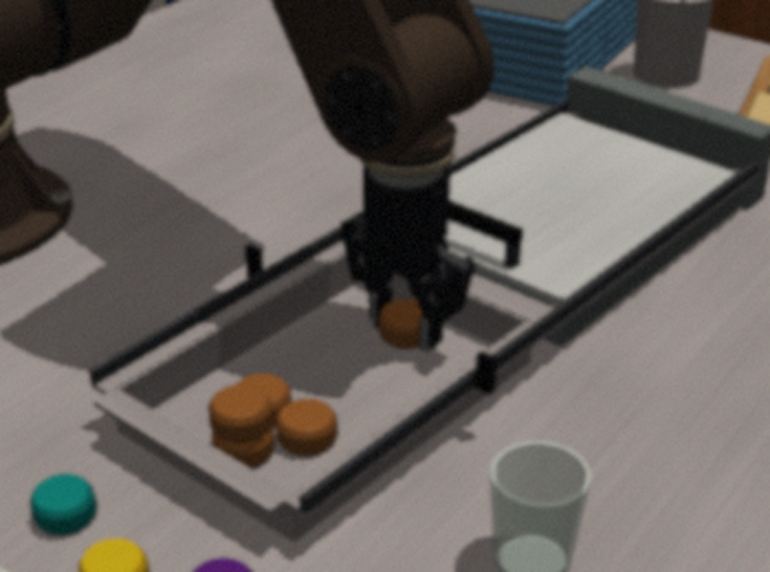

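>>> send_rows([
  [0,1,0],
  [0,0,0],
  [0,0,0],
  [0,-20,0],
  [0,-80,0],
  [0,-130,0],
  [0,-130,0],
], twist=[0,0,0,0,0,0,0], jaw=[60,75,85,85,85,85,85])

```text
clock: 6.3
ee_pos: [0.548, 0.0742, 0.1391]
eef_rot: [-1.569, 0.074, -0.085]
contact_force: [-0.2, -0.8, -0.7]
grip_width: 0.0854
```

```bash
python3 - <<'E'
from h import *
for n in("scene","top"):cv2.imwrite(f"pics/{n}4.png",vision.camera(n))
a=cv2.imread("pics/scene4.png")[50:310,150:500];cv2.imwrite("pics/scenez4.png",cv2.resize(a,None,fx=2.2,fy=2.2,interpolation=cv2.INTER_CUBIC))
a=cv2.imread("pics/top4.png")[185:350,170:395];cv2.imwrite("pics/topz4.png",cv2.resize(a,None,fx=3.5,fy=3.5,interpolation=cv2.INTER_CUBIC))
E
python3 go.py 5 -112 120 0
```

```text
t 6.4 now warmer [ -2.3 104.5 135.6] rel ang 0.0 F [-0.22   -0.225  -0.3367] w 0.0848 q [0.015  0.5063 1.842  0.0001 0.7925 0.1159]
xyz mm [   7.2   15.6 -216.5] twist 0.0
```

View pics/scenez4.png

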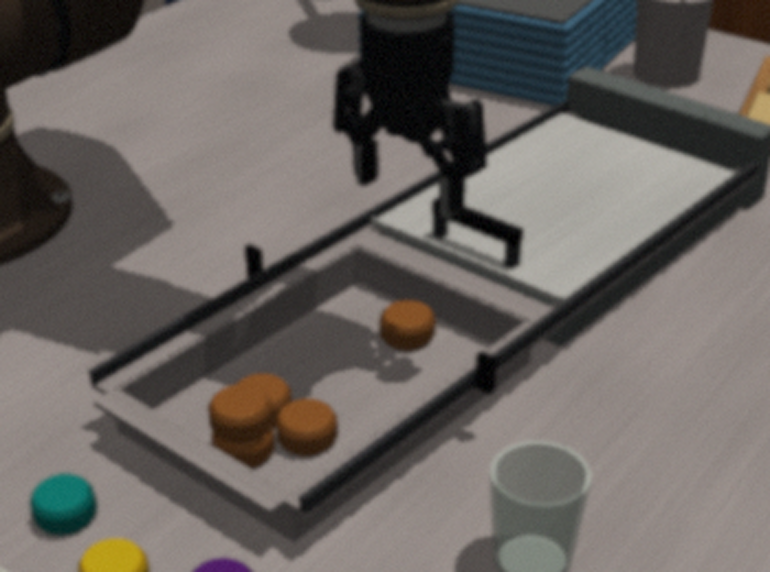

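View pics/topz4.png

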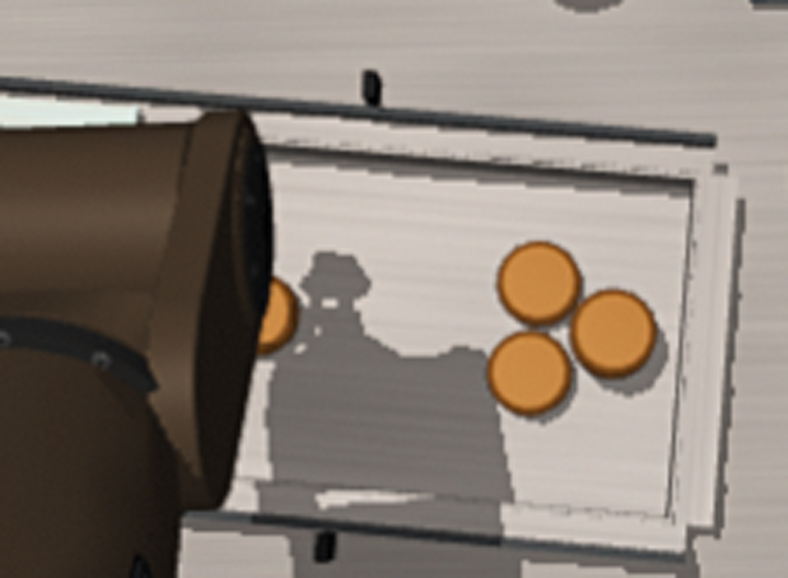

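>>> send_rows([
  [7,0,-60],
  [7,0,-120],
  [7,0,-180],
  [7,0,-217],
  [7,20,-217],
  [7,20,-217],
  [7,20,-217],
], twist=[0,0,0,0,0,0,0], jaw=[85,85,85,85,85,85,85])

```text
clock: 7.28
ee_pos: [0.5315, -0.142, 0.1151]
eef_rot: [-1.569, 0.08, -0.078]
contact_force: [0.3, 0.0, 0.1]
grip_width: 0.0848
```

```bash
python3 go.py 5 -112 33 0
```

```text
t 7.275 now warmer [   4.8 -112.   115.1] rel ang 0.1 F [0.2836 0.0449 0.131 ] w 0.0848 q [-0.3812  0.5353  1.8605  0.0002  0.7471 -0.2809]
xyz mm [ 0.3 82.1 -0.1] twist 0.001
```

>>> send_rows([
  [0,40,0],
  [0,82,0],
  [0,82,0],
  [0,82,0],
  [0,82,0],
  [0,82,0],
  [0,82,0],
], twist=[0,0,0,0,0,0,0], jaw=[85,80,70,45,45,45,45])

```text
clock: 8.15
ee_pos: [0.5324, -0.1426, 0.0352]
eef_rot: [-1.57, 0.077, -0.081]
contact_force: [-0.4, 1.6, 8.8]
grip_width: 0.0508
```

>>> send_rows([
  [0,-30,0],
  [0,-70,0],
  [0,-70,0],
], twist=[0,0,0], jaw=[45,45,45])

```text
clock: 8.52
ee_pos: [0.5329, -0.1429, 0.1068]
eef_rot: [-1.571, 0.075, -0.084]
contact_force: [0.2, -0.5, -1.3]
grip_width: 0.0507
```

```bash
python3 go.py 0 42 6 0; python3 - <<'E'
from h import *
for n in("scene",):cv2.imwrite(f"pics/{n}5.png",vision.camera(n))
a=cv2.imread("pics/scene5.png")[50:310,150:500];cv2.imwrite("pics/scenez5.png",cv2.resize(a,None,fx=2.2,fy=2.2,interpolation=cv2.INTER_CUBIC))
E
```

```text
t 8.525 now warmer [   6.2 -112.8  106.8] rel ang 0.0 F [ 0.2213 -0.4768 -1.2885] w 0.0507 q [-0.3818  0.5474  1.8675  0.0001  0.7208 -0.281 ]
xyz mm [ -6.8 100.5 154.9] twist 0.0
```

View pics/scenez5.png

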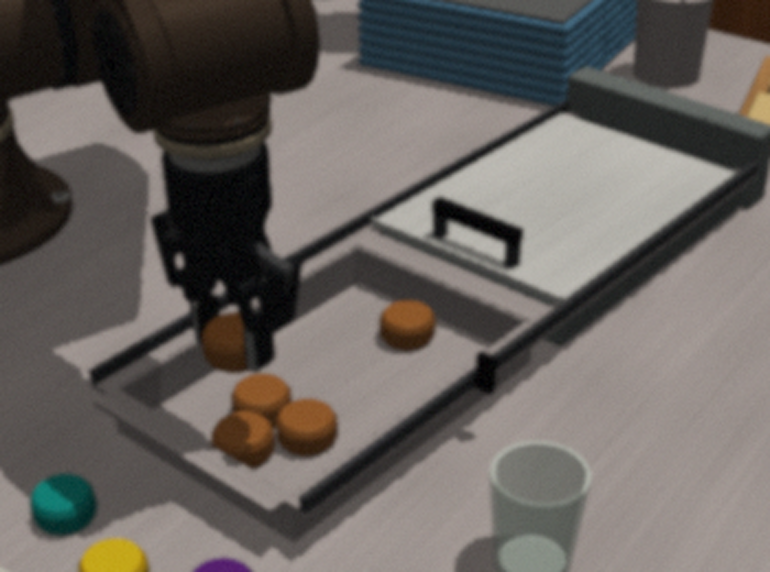

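>>> send_rows([
  [-7,0,60],
  [-7,0,120],
  [-7,20,155],
  [-7,50,155],
  [-7,80,155],
  [-7,98,155],
  [-7,98,155],
], twist=[0,0,0,0,0,0,0], jaw=[45,45,45,45,45,45,45])

```text
clock: 9.45
ee_pos: [0.5394, 0.0126, 0.0039]
eef_rot: [-1.569, 0.081, -0.077]
contact_force: [0.0, -0.7, -1.5]
grip_width: 0.0505
```

```bash
python3 go.py 0 42 5 0
```

```text
t 9.45 now warmer [-3.  42.6  3.9] rel ang 0.0 F [ 0.0039 -0.7273 -1.5268] w 0.0505 q [-0.0992  0.7083  1.9458  0.0002  0.4903  0.0016]
xyz mm [ 3.  -1.2 -0.6] twist 0.0
```

>>> send_rows([
  [0,0,0],
  [0,0,0],
  [0,0,0],
  [0,-30,0],
  [0,-80,0],
  [0,-140,0],
  [3,-140,60],
  [3,-140,120],
], twist=[0,0,0,0,0,0,-0.18,-0.36], jaw=[60,75,85,85,85,85,85,85])

```text
clock: 10.45
ee_pos: [0.5559, 0.1325, 0.1469]
eef_rot: [-1.561, -0.208, 0.204]
contact_force: [0.1, 1.0, -0.8]
grip_width: 0.085
```

```bash
python3 go.py 0 207 150 90; python3 - <<'E'
from h import *
for n in("scene","top"):cv2.imwrite(f"pics/{n}6.png",vision.camera(n))
a=cv2.imread("pics/scene6.png")[50:310,150:500];cv2.imwrite("pics/scenez6.png",cv2.resize(a,None,fx=2.2,fy=2.2,interpolation=cv2.INTER_CUBIC))
a=cv2.imread("pics/top6.png")[185:350,170:395];cv2.imwrite("pics/topz6.png",cv2.resize(a,None,fx=3.5,fy=3.5,interpolation=cv2.INTER_CUBIC))
E
```

```text
t 10.45 now warmer [  1.3 163.5 146.9] rel ang 20.9 F [ 0.0767  0.9984 -0.7715] w 0.085 q [ 0.1183  0.5144  1.7838  0.0001  0.8408 -0.1446]
xyz mm [14.2 -3.1 41.1] twist -1.207
```

View pics/scenez6.png

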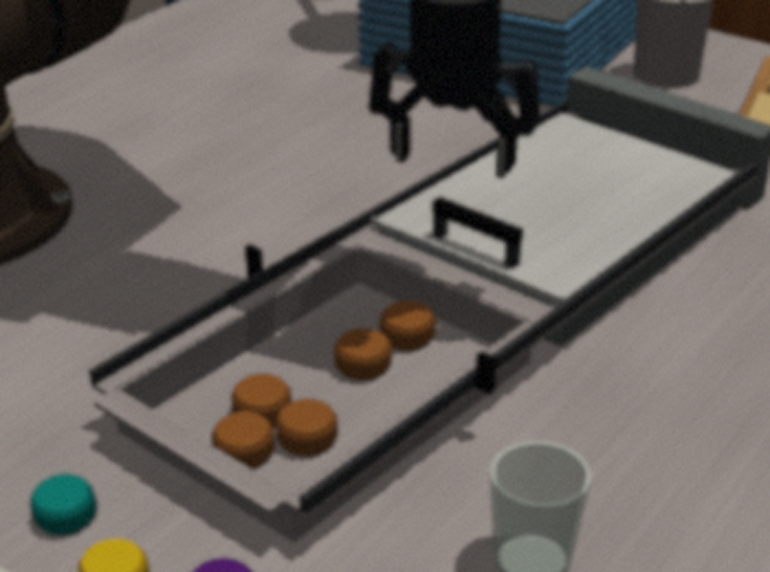

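View pics/topz6.png

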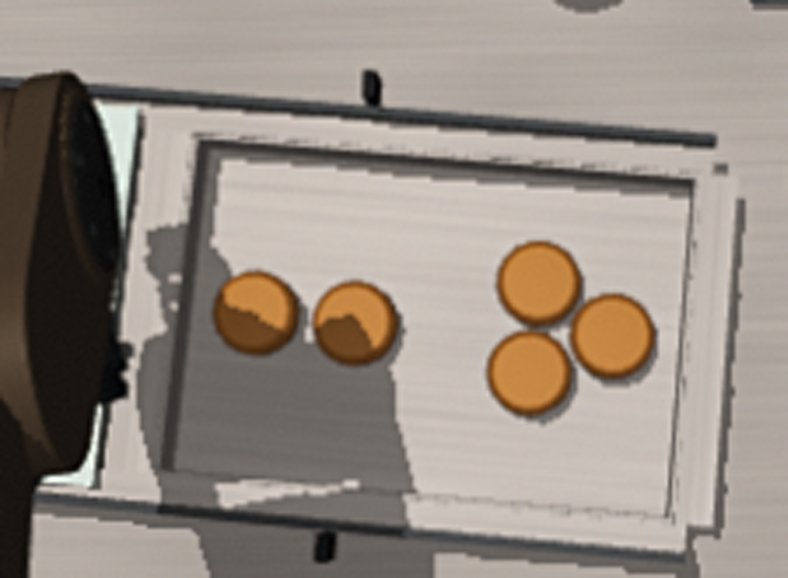

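>>> send_rows([
  [14,-3,41],
  [14,-3,41],
  [14,-3,41],
  [14,-3,41],
  [14,-3,41],
  [14,-3,41],
  [14,-3,41],
  [14,-3,41],
], twist=[-0.18,-0.36,-0.54,-0.72,-0.9,-1.08,-1.207,-1.207], jaw=[85,85,85,70,60,60,60,60])

```text
clock: 11.55
ee_pos: [0.5583, 0.1742, 0.1486]
eef_rot: [-1.258, -1.13, 1.13]
contact_force: [0.7, -0.8, -0.3]
grip_width: 0.0598
```

```bash
python3 go.py 0 206 70 90
```

```text
t 11.55 now warmer [ -0.5 205.3 148.6] rel ang 89.7 F [ 0.6772 -0.7941 -0.2723] w 0.0598 q [ 0.1896  0.5293  1.7472  0.      0.865  -1.2745]
xyz mm [ 0.7 78.6 -0.5] twist -0.005
```

>>> send_rows([
  [0,40,0],
  [0,80,0],
  [0,80,0],
  [0,80,0],
  [0,80,0],
  [0,80,0],
  [0,80,0],
  [0,80,0],
], twist=[0,0,0,0,0,0,0,0], jaw=[60,60,40,5,5,5,5,5], grip_force=60)

```text
clock: 12.55
ee_pos: [0.5592, 0.1751, 0.0703]
eef_rot: [-1.259, -1.134, 1.129]
contact_force: [-0.5, 1.5, 8.6]
grip_width: 0.0128
```

```bash
python3 go.py 0 64 68 90;  python3 - <<'E'
from h import *
for n in("scene","top"):cv2.imwrite(f"pics/{n}7.png",vision.camera(n))
a=cv2.imread("pics/scene7.png")[50:310,150:500];cv2.imwrite("pics/scenez7.png",cv2.resize(a,None,fx=2.2,fy=2.2,interpolation=cv2.INTER_CUBIC))
E
```

```text
t 12.55 now warmer [  0.3 206.3  70.3] rel ang 89.8 F [-0.5266  1.4646  8.5821] w 0.0128 q [ 0.1906  0.6388  1.8035  0.0002  0.6962 -1.2754]
xyz mm [-142.3    2.2   -0.2] twist -0.004
```

View pics/scenez7.png

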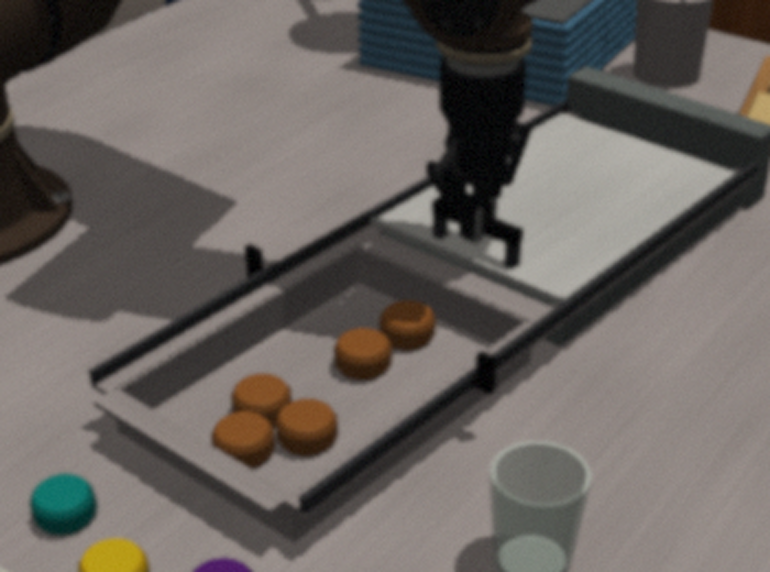

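>>> send_rows([
  [-15,-1,0],
  [-40,-1,0],
  [-70,-1,0],
  [-100,-1,0],
  [-125,-1,0],
  [-136,-1,0],
  [-136,-1,0],
  [-136,-1,0],
], twist=[0,0,0,0,0,0,0,0], jaw=[5,5,5,5,5,5,5,5])

```text
clock: 13.65
ee_pos: [0.5455, 0.0397, 0.0704]
eef_rot: [-1.259, -1.134, 1.129]
contact_force: [6.1, 6.6, -4.1]
grip_width: 0.0127
```

```bash
python3 go.py 0 64 68 90;  python3 - <<'E'
from h import *
for n in("scene","top"):cv2.imwrite(f"pics/{n}8.png",vision.camera(n))
a=cv2.imread("pics/scene8.png")[130:300,200:440];cv2.imwrite("pics/scenez8.png",cv2.resize(a,None,fx=3.3,fy=3.3,interpolation=cv2.INTER_CUBIC))
a=cv2.imread("pics/top8.png")[185:350,170:395];cv2.imwrite("pics/topz8.png",cv2.resize(a,None,fx=3.5,fy=3.5,interpolation=cv2.INTER_CUBIC))
E
```

```text
t 13.65 now warmer [ 0.4 70.2 70.4] rel ang 89.8 F [ 6.1394  6.5773 -4.1252] w 0.0127 q [-0.0484  0.5999  1.9021  0.001   0.6359 -1.5146]
xyz mm [-6.2  2.4  0.3] twist -0.004
```

View pics/scenez8.png

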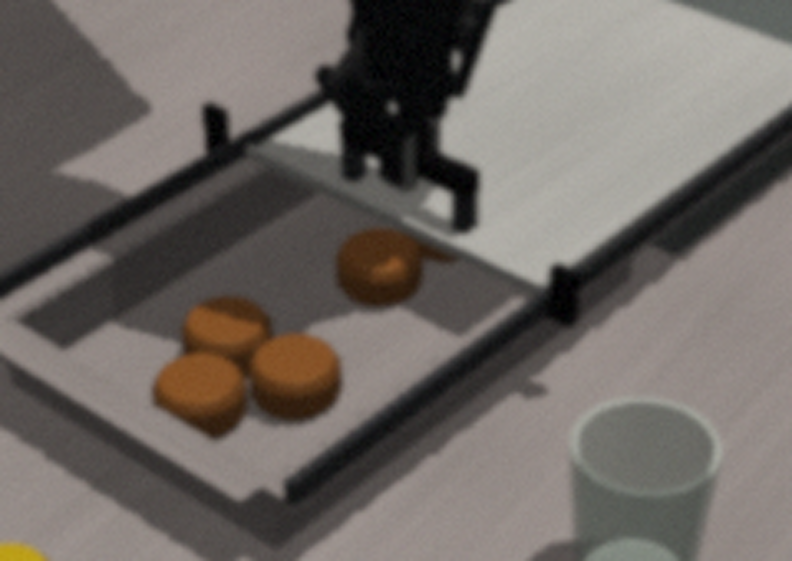

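View pics/topz8.png

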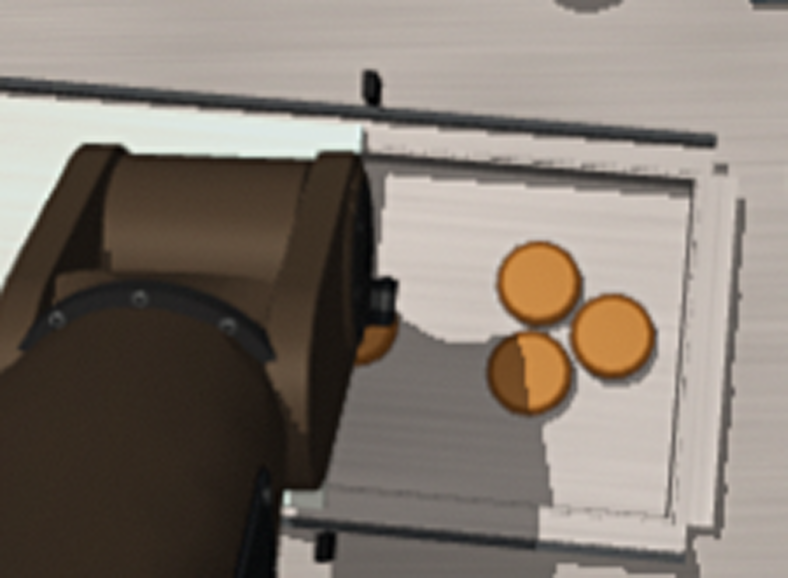

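```bash
cat > ov.py <<'E'
import sys
from fit import *
k=sys.argv[1];my=float(sys.argv[2])/1e3;ey=float(sys.argv[3])/1e3
p=np.load("wp.npy")
outs=[]
for n,wins in(("top",[(255,195,50,45),(235,310,50,45)]),("scene",[(235,140,60,50),(350,195,60,50)])):
    im=cv2.imread(f"pics/{n}{k}.png");f=7
    for x0,y0,w,h in wins:
        a=cv2.resize(im[y0:y0+h,x0:x0+w],(400,340),interpolation=cv2.INTER_CUBIC);sx,sy=400/w,340/h
        P=lambda v:tuple(int(round(t)) for t in ((proj(n,W(p,v))-[x0,y0]+.5)*[sx,sy]))
        for s in(-1,1):
            for z in(.046,.080):
                q=[(s*.134+dx,my+dy,z) for dx,dy in((-.008,-.004),(.008,-.004),(.008,.004),(-.008,.004))]
                for i in range(4):cv2.line(a,P(q[i]),P(q[(i+1)%4]),(0,255,0) if z>.06 else (255,255,0),1)
        cv2.line(a,P((-.113,ey,.054)),P((.113,ey,.054)),(0,0,255),1)
        outs.append(a)
cv2.imwrite(f"pics/ov{k}_{int(my*1e4)}_{int(ey*1e4)}.png",np.vstack([np.hstack(outs[:2]),np.hstack(outs[2:])])[:600+80])
im=np.vstack([np.hstack(outs[:2]),np.hstack(outs[2:])]);cv2.imwrite(f"pics/ov{k}.png",cv2.resize(im,(700,595)))
E
python3 ov.py 8 43.2 48.9
```

View pics/ov8.png

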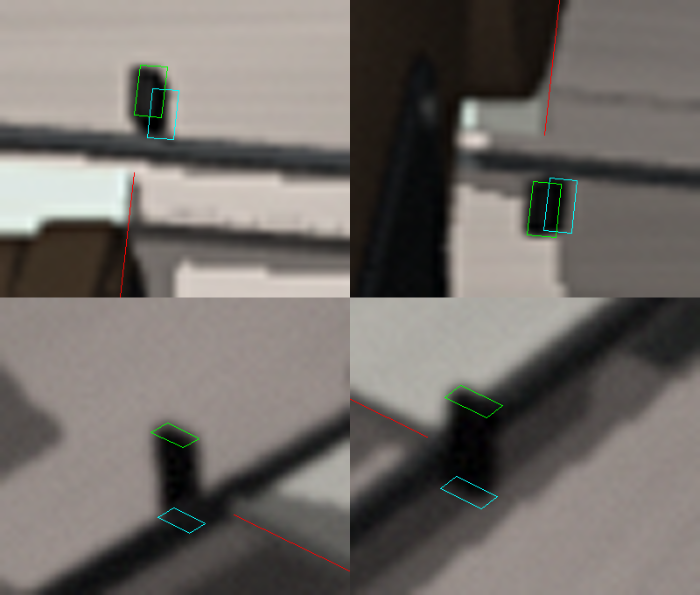

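>>> send_rows([
  [-3,0,0],
  [-5.5,0,0],
  [-5.5,0,0],
  [-5.5,0,0],
  [-5.5,0,0],
], twist=[0,0,0,0,0], jaw=[5,5,5,5,5])

```text
clock: 14.38
ee_pos: [0.545, 0.0345, 0.0704]
eef_rot: [-1.259, -1.134, 1.129]
contact_force: [5.2, 5.9, -4.9]
grip_width: 0.0126
```

```bash
python3 go.py 0 64 68 90;  python3 - <<'E'
from h import *
for n in("scene","top"):cv2.imwrite(f"pics/{n}9.png",vision.camera(n))
for n,q in(("top","cover_edge"),("scene","cover_edge"),("top","mark"),("scene","mark")):
    print(n,q,[(np.round(d["location"],1).tolist(),round(d["p"],2)) for d in vision.spot_point(n,q)])
a=cv2.imread("pics/scene9.png")[130:300,200:440];cv2.imwrite("pics/scenez9.png",cv2.resize(a,None,fx=3.3,fy=3.3,interpolation=cv2.INTER_CUBIC))
E
python3 ov.py 9 44 44
```

```text
t 14.375 now warmer [ 0.4 65.  70.4] rel ang 89.8 F [ 5.2152  5.9214 -4.945 ] w 0.0126 q [-0.0581  0.599   1.9043  0.0011  0.6345 -1.5247]
xyz mm [-1.   2.4  0.4] twist -0.004
top cover_edge []
scene cover_edge [([316.0, 198.6], 0.77)]
top mark []
scene mark []
```

View pics/ov9.png

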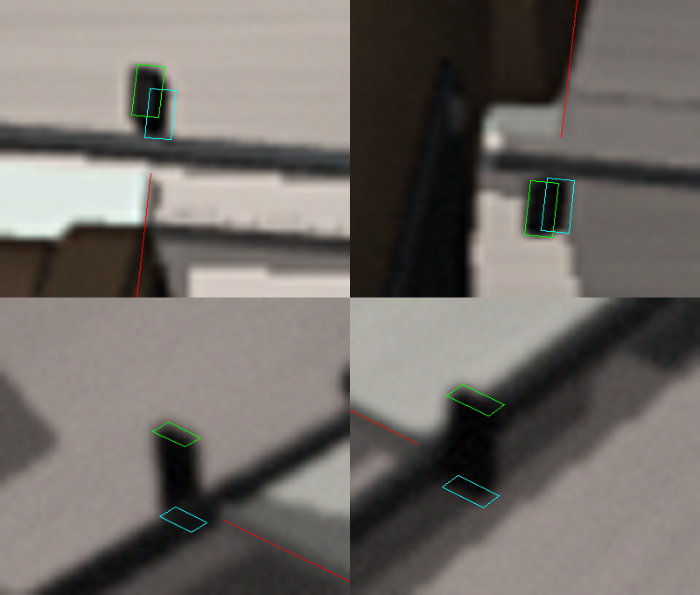

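View pics/scenez9.png

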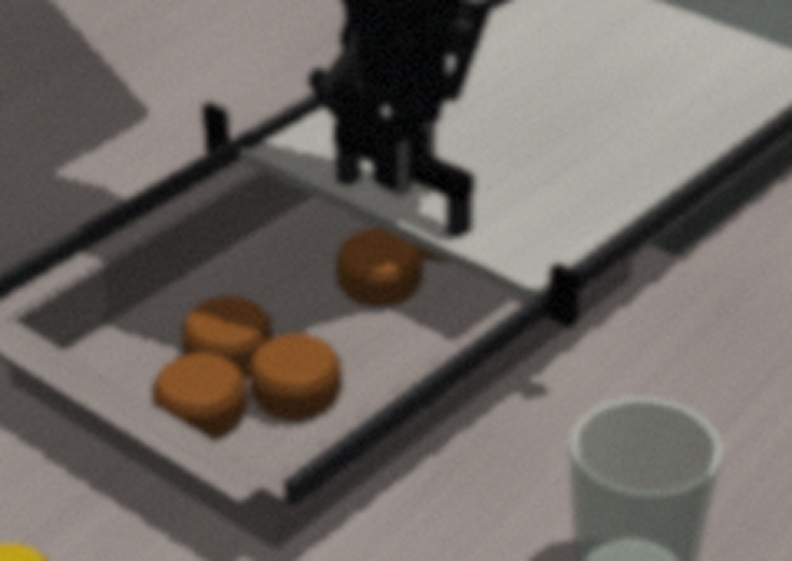

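```bash
python3 - <<'E'
from fit import *
p=np.load("wp.npy")
print(proj("scene",W(p,(0,.044,.054))),proj("scene",W(p,(0,.034,.054))))
im=cv2.imread("pics/scene9.png")[165:215,260:370];cv2.imwrite("pics/e9.png",cv2.resize(im,None,fx=7,fy=7,interpolation=cv2.INTER_CUBIC))
print(proj("scene",W(p,(-.09,.044,.054)))-[260,165],proj("scene",W(p,(.09,.044,.054)))-[260,165],"x7")
E
```

```text
[314.5228 196.7523] [311.0661 198.9873]
[20.9366 15.7435] [91.1922 49.2996] x7
```

View pics/e9.png

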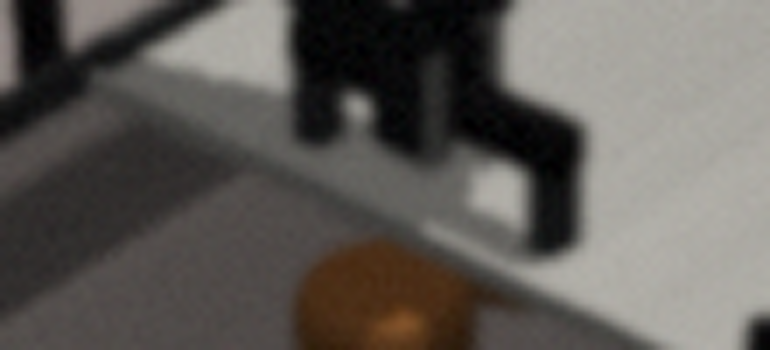

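```bash
python3 -c "
from workcell import sensors,ticket
o=sensors.observe();print(o['clock'],o['ee_pos'],o['contact_force'],o['grip_width'])
print(ticket.close_job())"
```

```text
14.675 [0.54500929 0.03448123 0.07037501] [ 6.58384859  6.12654836 -3.65316829] 0.012609793356660915
the job is handed in; nothing more can be done
None
```

I moved the two upper rolls into the half near the cover, so two rolls lay there and three in the other half. I then pulled the cover about 141 mm by its bar and handed the job in at 14.7 s, still gripping it (60 N grip set).

**Rolls:** The pictures taken just before the pull showed all five flat on the pan floor, none on another. After the pull, the two near the cover could not be checked fully. One is hidden under the cover and the other is partly hidden by the arm. The other three had not moved.

**Cover:** The arm's travel puts the front edge at y ≈ 43.7 mm of the warmer. Four readings of the marker clips gave 42 to 45 mm, averaging about 43 mm.
- **Top picture:** this agreed to about 1 mm.
- **Scene picture:** this disagreed by about 3 mm each way. By eye the edge sat about 3 mm short of the clips, and the network's point sat about 3 mm past them. Both are within the 8 mm limit, so I left the cover where it was.

**Bystanders:** No move went near the tumbler, bowl or shaker. I did not measure their positions again at the end.

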